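# Make up the parts kits for two electrical jobs

### The arm

A 6-joint arm with a two-finger parallel gripper is mounted at the origin on the work surface. World frame = base frame: x ahead of the robot, y to its left, z up, the work surface at z = 0. Lengths are in mm, angles in degrees, forces in N, time in s.
With the tool pointing down it reaches from about 300 to 850 mm from the base axis. Payload 4.2 kg.
Tool frame: the origin (TCP) lies at the very end of the fingers, on their centre line; the grasp point (between the pads) lies 19 mm behind it (env.grip_depth is the distance from the TCP to the grasp point, in mm); z points along the fingers, y is the line along which they close (so a half turn about z gives the same grasp; the last joint's range is limited). The gripper opens to 91 mm and grips with 3 to 60 N. Pads are 32 mm wide; open, the fingers measure 118 mm over their backs; the gripper's body (76 mm by 178 mm) begins 60 mm behind the grasp point.
Start: joints at [62.682, 18.312, 89.639, -0, 72.044, -1.146], TCP at [253.625, 516.06, 213.976] pointing down, gripper open.
Joint ranges: [-177.97, 177.97], [-48.28, 115.42], [12.27, 149.76], [-77.06, 257.06], [2.81, 150.46], [-146.56, 146.56]. Speed limits (degrees/s): [147.25, 147.25, 180, 180, 180, 180].

### API

Orientations are given as [roll, pitch, yaw] about the fixed x, y, z axes, in that order (R = Rz(yaw) Ry(pitch) Rx(roll)).
In Python, from workcell import env, cams gives the robot as it stands.
- The arm moves only by the tool apply_moves, never from a script. Its argument "deltas" is a list of rows, each a list of 5 numbers: the shift along the tool's x, y, z in m, then the turn about the tool's z in rad, then the opening, from -1 (shut) to 1 (fully open), so that 0 is half open. In form: [[tx, ty, tz, roll, gripper], ...]. A call has 1 to 5 rows; each row is the pose to reach, as a shift and turn from the pose commanded when the call began, along the tool's axes at that moment; what a row does not reach only later rows make up. A row lasts 1/10 s, in which the tool goes at most 50 mm and 8.59 degrees, less where a joint would pass 70% of its speed; a pose out of reach is approached as far as the arm can. A call with a gripper value outside its range is refused whole. The fingers move at their own pace and stop on an object; "grip_force" is the grip in N (left out, the last holds). Time passes only in rows, so rows that repeat a pose let the fingers close. It gives the time, the measured TCP pose, the force, the opening and the grip force at its end, in the units of the state.
- env.state(): the state, without advancing time (a new reading comes with each control period).
- cams.grab_frame(name): name is "scene" or "top" or "wrist"; returns the picture (420x560x3 uint8, blue, green, red); there is no depth.
- cams.get_calibration(name): a dict with "mtx" (3x3 intrinsics, pixels), "eye" and "attitude" of the camera in the world; the wrist camera has in their place "tool_from_camera" (4x4, takes a point from camera to tool coordinates, whose origin is the TCP and whose axes are the flange's). Camera axes: x right, y down, z forward; pixel columns grow to the right and rows downward; lengths in mm; the calibration is good to about 2 mm. A picture is of the moment at which its call begins: read the wrist's pose just before it. get_calibration takes no time and is no camera call.
- env.job_done(): hands the job in; it is judged then, once.
The state is a dict: "time_s": time; "qpos": joint angles; "qvel": joint speeds; "effort": joint torques, N m; "ee_pos": TCP position; "ee_rot": TCP orientation; "force": force on the tool from outside, world axes, zero at the start; "torque": the same for the moment, N m; "gripper_width": finger opening in mm; "gripper_force": force on a finger pad.
Only numpy, scipy, OpenCV 4.12 (cv2) and the standard library are available. Lean on these libraries where they do the work, as an engineer would, in place of code of your own. Each camera call takes 0.05 s, during which the arm holds its last target. There are 200 camera calls.

### The job

Make up the kits for two jobs from the stock on the desk: into the cardboard carton for the washing-machine circuit put one slim single-pole breaker and the two-module residual-current device; into the grey plastic tray for the cellar light put the other slim breaker, the surface rocker switch and the porcelain lampholder. Set every part down, without dropping it, upright as it stands now, on the bottom of its container, beside and not on top of the others. Leave the wide three-pole breaker, the roll of tape and the folding rule where they lie.

Things in the scene. Friction and masses are not known exactly. Their poses are not given: they have to be found in the camera images.
- breaker_a_mid (a point): One of two identical parts: slim single-pole circuit breaker, light grey-white plastic, 85 mm long (x) by 18 mm wide (y) by 69 mm high, standing on its rail side with its one small black toggle on top (+z). Solid body 85 x 18 mm from 6 to 44 mm up, on two feet at its ends; above that a 45 mm long nose, 18 mm wide, to 60 mm; the 10 mm toggle above. About 120 g. The point is its centre, 34 mm above its underside. Either of the two may go into either kit, one in each.
- breaker_b_mid (a point): The other slim single-pole breaker, identical to the first (same size, shape, weight and axes); the point is its centre, 34 mm above its underside.
- rcd_mid (a point): Residual-current device, two modules: same light grey-white plastic and same profile as the breakers (85 mm along x, 69 mm high, body 6 to 44 mm up, 45 mm long nose to 60 mm) but 36 mm wide (y), smooth-faced, with one black toggle to one side of the nose and a small square grey test button on the other side. About 210 g. Stands toggle up (+z). The point is its centre, 34 mm above its underside.
- switch_mid (a point): Surface-mounted rocker switch: white plastic box 70 mm (x) by 58 mm (y) by 40 mm high, with a white rocker on a grey plate on top, 46 mm high over all. About 100 g. Lies on its back, rocker up (+z). The point is its centre, 22 mm above its underside.
- lampholder_mid (a point): Porcelain lampholder, round and white, 60 mm high, standing on its 56 mm wide foot (12 mm high); above it an almost straight body 48 mm across at 17 mm up, 46 mm across at the top, with a dark brass-rimmed socket mouth on top (+z). About 150 g. The point is its centre, 30 mm above its underside.
- carton: Open low cardboard carton (kit for the washing-machine circuit), fixed to the desk: 268 mm (x) by 168 mm (y) outside, 55 mm high, walls and bottom 4 mm thick (inside 260 x 160 mm), its four flaps folded down outside, leaning up to 13 mm out from the walls. Origin: centre of its underside; x along its length, z up.
- tray: Open grey plastic tray (kit for the cellar light), fixed to the desk: 268 mm (x) by 168 mm (y) outside, 40 mm high, walls and bottom 4 mm thick (inside 260 x 160 mm), a 6 mm round rim that stands 1 mm into the inside at the top, and a 14 mm handle lip at each short end. Origin: centre of its underside; x along its length, z up.
- three_pole_mid (a point): Three-pole circuit breaker, stays where it is: like the slim breaker (85 mm along x, 69 mm high) but 54 mm wide (y), with three black toggles joined by a bar. Loose. The point is its centre, 34 mm above its underside.
- tape: Roll of black insulating tape, stays where it is: ring 64 mm across, 19 mm high, lying flat and loose. Origin: centre of its underside.
- rule: Folded wooden folding rule, stays where it is: 236 mm long (x), 16 mm wide, 16 mm high, lying loose. Origin: centre of its underside.
There are look-alikes about, which are no part of the job. Leave any orange look-alike of the part that bears switch_mid alone.

How it is judged (in metres and radians):
At the end, for the whole second after the job is handed in: RCD and one slim breaker in the carton; other slim breaker, switch and lampholder in the tray: each centred inside the walls, on the bottom (height within 6 mm), upright within 10 degrees, at rest, gripper clear. Three-pole breaker, tape and rule within 15 mm of their start (x of rcd_mid in the frame of carton between -0.125 and 0.125 m and y of rcd_mid in the frame of carton between -0.075 and 0.075 m and z of rcd_mid in the frame of carton between 0.032 and 0.044 m and x of switch_mid in the frame of tray between -0.125 and 0.125 m and y of switch_mid in the frame of tray between -0.075 and 0.075 m and z of switch_mid in the frame of tray between 0.02 and 0.032 m and x of lampholder_mid in the frame of tray between -0.125 and 0.125 m and y of lampholder_mid in the frame of tray between -0.075 and 0.075 m and z of lampholder_mid in the frame of tray between 0.028 and 0.04 m and ((x of breaker_a_mid in the frame of carton between -0.125 and 0.125 m and y of breaker_a_mid in the frame of carton between -0.075 and 0.075 m and z of breaker_a_mid in the frame of carton between 0.032 and 0.044 m and x of breaker_b_mid in the frame of tray between -0.125 and 0.125 m and y of breaker_b_mid in the frame of tray between -0.075 and 0.075 m and z of breaker_b_mid in the frame of tray between 0.032 and 0.044 m) or (x of breaker_b_mid in the frame of carton between -0.125 and 0.125 m and y of breaker_b_mid in the frame of carton between -0.075 and 0.075 m and z of breaker_b_mid in the frame of carton between 0.032 and 0.044 m and x of breaker_a_mid in the frame of tray between -0.125 and 0.125 m and y of breaker_a_mid in the frame of tray between -0.075 and 0.075 m and z of breaker_a_mid in the frame of tray between 0.032 and 0.044 m)) and angle between each of breaker_a_mid, breaker_b_mid, rcd_mid, switch_mid, lampholder_mid's own z axis and vertical below 0.17 rad and linear speed of each of breaker_a, breaker_b, rcd, switch, lampholder below 0.02 m/s); the robot touches nothing.
It fails at once if the three-pole breaker pushed more than 15 mm from where it was (distance of three_pole_mid from where it was at the start of the episode above 0.015 m).
It fails at once if the roll of tape pushed more than 15 mm from where it was (distance of tape from where it was at the start of the episode above 0.015 m).
It fails at once if the folding rule pushed more than 15 mm from where it was (distance of rule from where it was at the start of the episode above 0.015 m).
It fails at once if a part dropped: it comes down to the container's bottom or the desk at more than 0.8 m/s (a fall of over 3 cm) ((height (world z) of breaker_a_mid below 0.064 m and linear speed of breaker_a above 0.8 m/s) or (height (world z) of breaker_b_mid below 0.064 m and linear speed of breaker_b above 0.8 m/s) or (height (world z) of rcd_mid below 0.064 m and linear speed of rcd above 0.8 m/s) or (height (world z) of switch_mid below 0.052 m and linear speed of switch above 0.8 m/s) or (height (world z) of lampholder_mid below 0.06 m and linear speed of lampholder above 0.8 m/s)).
It also fails if it takes over 144 s, if anything falls off the work surface, if the arm or the gripper's body presses on something with over 40 N, if the wrist force passes 120 N, or if a joint passes its speed limit or range.

## Working session

There is one attempt and no reset: what is moved stays moved. The work goes in short steps, Python scripts to look and compute and a tool call to move; the robot and the scene stay as the last step left them, time stands still between calls to the robot, and variables do not carry over. Pictures are saved under pics/ and viewed, at most 16 in all, crops included, and the job is handed in when it is done.

Besides the shell and the picture viewer there is one more tool, called by a JSON object that holds its "fn" and its "kwargs", one argument or row to a line. apply_moves: Moves the arm, as the interface text tells. Its arguments: {"type":"object","properties":{"deltas":{"type":"array"},"grip_force":{"type":"number"}},"required":["deltas"]}

```bash
ls; mkdir -p pics; python3 - <<'E'
from workcell import env,cams
import cv2
for n in("top","scene"):
    cv2.imwrite(f"pics/{n}0.png",cams.grab_frame(n)); print(n,cams.get_calibration(n))
print(cams.get_calibration("wrist")); print(env.state())
E
```

```text
pics
top {'mtx': array([[416.920628  ,   0.        , 285.13066192],
       [  0.        , 416.920628  , 215.98450337],
       [  0.        ,   0.        ,   1.        ]]), 'eye': array([ 446.72634285,   -8.86557811, 1138.32614426]), 'attitude': array([-175.25774684,    1.47343728,  -90.15929662])}
scene {'mtx': array([[471.80501894,   0.        , 278.69355989],
       [  0.        , 471.80501894, 214.64946726],
       [  0.        ,   0.        ,   1.        ]]), 'eye': array([1156.97216703, -397.02908573, 1026.10662313]), 'attitude': array([-142.06424246,   -0.42318083,   57.44710812])}
{'mtx': array([[300.88575006,   0.        , 277.33195942],
       [  0.        , 300.88575006, 207.96937096],
       [  0.        ,   0.        ,   1.        ]]), 'tool_from_camera': array([[-5.41348119e-04, -9.60037824e-01, -2.79869763e-01,
         7.97108806e+01],
       [ 9.99999853e-01, -5.09246029e-04, -1.87417852e-04,
        -1.11955143e-01],
       [ 3.74056613e-05, -2.79869823e-01,  9.60037958e-01,
        -1.71172111e+02],
       [ 0.00000000e+00,  0.00000000e+00,  0.00000000e+00,
         1.00000000e+00]])}
{'time_s': 0.1, 'qpos': array([ 6.26795503e+01,  1.83476219e+01,  8.96993563e+01, -1.37981058e-03,
        7.20429117e+01, -1.14606078e+00]), 'qvel': array([ 0.02695572, -0.11925545, -0.23484227,  0.05803921,  0.08024299,
       -0.07156231]), 'effort': array([-8.19992747e-04, -4.13335276e+01, -2.32510918e+01,  7.28315231e-02,
        4.22104402e-02, -3.68715780e-05]), 'ee_pos': array([253.43796525, 515.63688318, 213.20832166]), 'ee_rot': array([-1.79910102e+02, -4.86239745e-04,  1.53826037e+02]), 'force': array([ 0.49145004, -0.3915635 , -0.46566012]), 'torque': array([0.00709129, 0.01694589, 0.01018539]), 'gripper_force': 0.0, 'gripper_width': 91.54859417854423}
```

View pics/top0.png

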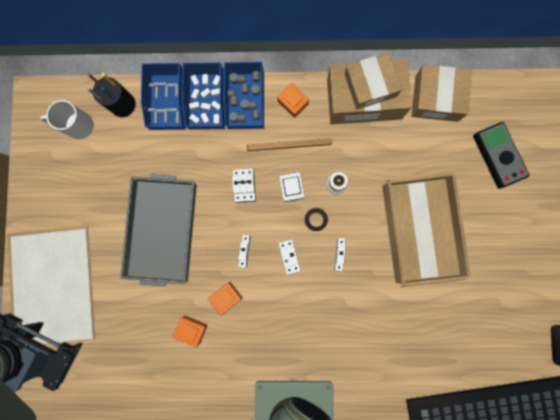

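View pics/scene0.png

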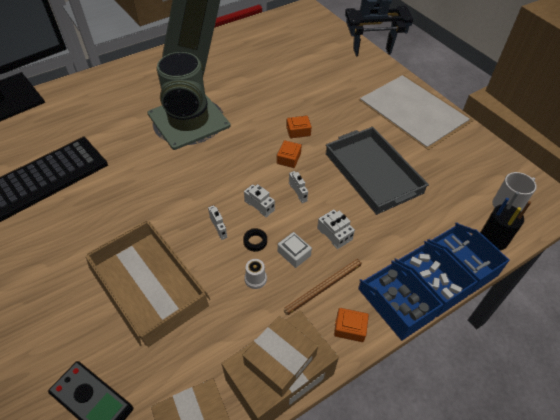

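The top view shows the tray at (158,230), carton at (426,229), slim breakers at (244,251) and (340,254), RCD (290,256), switch (291,187), lampholder (338,182), three-pole (244,185), tape (316,219), rule (290,144). The orange boxes are decoys.

```bash
cat >h.py <<'E'
import numpy as np, cv2
from workcell import env,cams
from scipy.spatial.transform import Rotation as R
def pose(cam,st=None):
    c=cams.get_calibration(cam)
    if cam!="wrist": return c["mtx"],np.array(c["eye"]),R.from_euler("xyz",c["attitude"],degrees=True).as_matrix()
    T=c["tool_from_camera"]; Rt=R.from_euler("xyz",st["ee_rot"],degrees=True).as_matrix()
    return c["mtx"],st["ee_pos"]+Rt@T[:3,3],Rt@T[:3,:3]
def ray(cam,px,z,st=None):
    K,e,M=pose(cam,st); px=np.atleast_2d(np.float64(px))
    d=(M@np.linalg.inv(K)@np.c_[px,np.ones(len(px))].T).T
    return (e+d*((z-e[2])/d[:,2])[:,None])[:,:2]
def white(im,v=150,s=45):
    h=cv2.cvtColor(im,cv2.COLOR_BGR2HSV); return cv2.inRange(h,(0,0,v),(180,s,255))
def blobs(m,amin=60):
    c,_=cv2.findContours(m,cv2.RETR_EXTERNAL,cv2.CHAIN_APPROX_NONE)
    return [x for x in c if cv2.contourArea(x)>amin]
def rect(P):  # min-area rectangle of world points: centre, long, short, angle of long side
    (c,(a,b),t)=cv2.minAreaRect(np.float32(P)); 
    if a<b:a,b,t=b,a,t+90
    return np.round(c,1),round(a,1),round(b,1),round((t+90)%180-90,1)
E
python3 - <<'E'
from h import *
im=cv2.imread("pics/top0.png"); m=white(im); m=cv2.morphologyEx(m,cv2.MORPH_CLOSE,np.ones((5,5)))
for c in blobs(m):
    x,y,w,h=cv2.boundingRect(c)
    if 220<x<370 and 160<y<290: print((x,y,w,h),[rect(ray("top",c[:,0],z)) for z in(0,44)])
for n,p,z in(("tray",[(133,178),(195,181),(187,282),(123,278)],40),("carton",[(387,184),(453,177),(466,276),(398,282)],55)):
    print(n,rect(ray("top",p,z)))
print(ray("top",[(316,219),(290,144),(244,185)],15))
print(ray("top",[(248,149),(331,142)],16))
cv2.imwrite("pics/crop.png",cv2.resize(im[130:300,110:480],None,fx=2.1,fy=2.1,interpolation=cv2.INTER_CUBIC))
E
```

```text
(279, 240, 21, 34) [(array([430.7,  10.5]), 89.4, 39.2, 14.4), (array([431.4,   9.7]), 85.9, 37.7, 14.4)]
(334, 238, 11, 33) [(array([ 437. , -127.7]), 88.5, 23.8, -7.1), (array([ 437.4, -123.1]), 85.1, 22.9, -7.1)]
(238, 235, 12, 33) [(array([446.6, 135. ]), 88.1, 24.0, -5.7), (array([446.6, 129.4]), 84.7, 23.1, -5.7)]
(327, 172, 21, 22) [(array([ 633.1, -122.8]), 60.8, 52.6, -45.3), (array([ 625.9, -118.4]), 58.5, 50.5, -45.3)]
(279, 172, 26, 30) [(array([623.6,   2.7]), 73.4, 60.5, 10.2), (array([616.7,   2.3]), 70.5, 58.2, 10.2)]
(232, 168, 24, 35) [(array([628.3, 136. ]), 91.6, 61.3, 5.1), (array([621.3, 130.4]), 88.0, 59.0, 5.1)]
tray (array([504.5, 353.9]), 268.6, 170.4, -3.6)
carton (array([ 500.6, -343.9]), 256.5, 173.2, 5.3)
[[531.45324328 -63.51140214]
 [738.08722655   5.8578476 ]
 [625.40069288 131.78454241]]
[[ 724.94520585  121.18645273]
 [ 742.33609433 -106.29390609]]
```

View pics/crop.png

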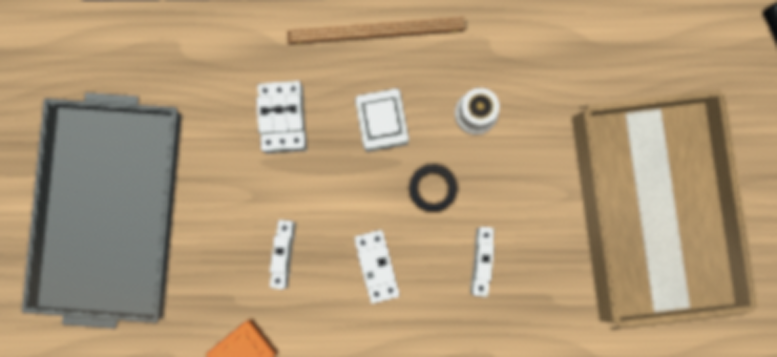

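```bash
cat >>h.py <<'E'
def plan(*wps,start=None):
    """Each waypoint (x,y,z,yaw): prints tool-axis shift (m), turn (rad) and rows needed, chained from the current pose."""
    s=env.state(); p,yaw=(s["ee_pos"],s["ee_rot"][2]) if start is None else (np.array(start[:3]),start[3])
    for w in wps:
        d=np.array(w[:3])-p; dy=(w[3]-yaw+180)%360-180; c,sn=np.cos(np.radians(yaw)),np.sin(np.radians(yaw))
        v=np.array([c*d[0]+sn*d[1],sn*d[0]-c*d[1],-d[2]])/1000
        n=max(np.linalg.norm(v)/.05,abs(dy)/8.59)
        print(np.round(v,3).tolist(),round(-np.radians(dy),3),"rows %.1f"%n)
        p,yaw=np.array(w[:3],float),w[3]
E
python3 -c "
from h import *
plan((350,320,200,160),(446.6,131,130,174.3))"
```

```text
[-0.173, -0.133, 0.013] -0.108 rows 4.4
[-0.155, -0.145, 0.07] -0.25 rows 4.5
```

{"fn": "apply_moves", "kwargs": {
  "deltas": [
    [-0.035,-0.027,0.003,-0.02,1],
    [-0.07,-0.053,0.005,-0.04,1],
    [-0.105,-0.08,0.008,-0.06,1],
    [-0.14,-0.106,0.01,-0.08,1],
    [-0.173,-0.133,0.013,-0.108,1]
  ],
  "grip_force": 30
}}

```text
time_s: 0.6
ee_pos: [350.7, 318.7, 200.6]
ee_rot: [-180.0, 0.0, 160.1]
force: [0.8, 1.2, 0.2]
gripper_width: 91.1
gripper_force: 0.0
```

{"fn": "apply_moves", "kwargs": {
  "deltas": [
    [-0.031,-0.029,0.014,-0.05,1],
    [-0.062,-0.058,0.028,-0.1,1],
    [-0.093,-0.087,0.042,-0.15,1],
    [-0.124,-0.116,0.056,-0.2,1],
    [-0.155,-0.145,0.07,-0.25,1]
  ]
}}

```text
time_s: 1.1
ee_pos: [446.6, 129.5, 130.3]
ee_rot: [180.0, -0.0, 174.5]
force: [-0.3, 0.4, 0.0]
gripper_width: 91.2
gripper_force: 0.0
```

{"fn": "apply_moves", "kwargs": {
  "deltas": [
    [0,0,0,0,1],
    [0,0,0,0,1]
  ]
}}

```text
time_s: 1.3
ee_pos: [446.1, 130.5, 130.5]
ee_rot: [180.0, -0.1, 174.2]
force: [-0.4, 0.9, -0.2]
gripper_width: 91.1
gripper_force: 0.0
```

```bash
cat >>h.py <<'E'
def look(name,z,v=150,amin=300):
    st=env.state(); im=cams.grab_frame("wrist"); cv2.imwrite(f"pics/{name}.png",im)
    print(st["ee_pos"].round(1),st["ee_rot"].round(1),st["gripper_width"].round(1))
    m=cv2.morphologyEx(white(im,v),cv2.MORPH_CLOSE,np.ones((7,7)))
    for c in blobs(m,amin): print(cv2.boundingRect(c),rect(ray("wrist",c[:,0],z,st)))
E
python3 -c "
from h import *
look('w1',44)"
```

```text
Traceback (most recent call last):
  File "h.py", line 33, in look
    print(st["ee_pos"].round(1),st["ee_rot"].round(1),st["gripper_width"].round(1))
                                                      ^^^^^^^^^^^^^^^^^^^^^^^^^
AttributeError: 'float' object has no attribute 'round'
```

View pics/w1.png

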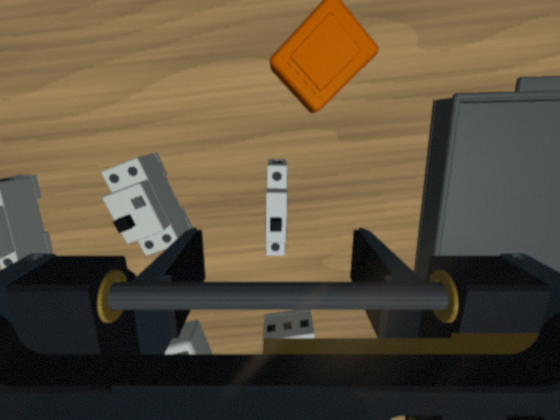

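The breaker stands centred at column 276, rows 160 to 255, squarely between the fingers. I only need its centre along x.

```bash
sed -i 's/st\["gripper_width"\].round(1)/round(st["gripper_width"],1)/' h.py
python3 -c "
from h import *
st=env.state()
print(ray('wrist',[(276,160),(276,255)],44,st), ray('wrist',[(276,189)],60,st))
plan((446.6,131,11,174.2))
tr=lambda x,y,o=(504.5,353.9),a=-3.6:(o[0]+x*np.cos(np.radians(a))-y*np.sin(np.radians(a)),o[1]+x*np.sin(np.radians(a))+y*np.cos(np.radians(a)))
print(tr(-80,0),tr(8,0),tr(88,0))
T=tr(-80,0)
plan((446.6,131,150,174.2),(*T,150,176.4),(*T,17,176.4),start=(446.6,131,11,174.2))"
```

```text
[[399.02217437 135.02240258]
 [487.05211179 126.03589903]] [[420.65829988 132.87566014]]
[-0.001, -0.0, 0.12] 0.001 rows 2.4
(np.float64(424.65786172573826), np.float64(358.923241562345)) (np.float64(512.4842138274262), np.float64(353.39767584376546)) (np.float64(592.3263521016879), np.float64(348.3744342814204))
[0.0, 0.0, -0.139] -0.0 rows 2.8
[0.045, 0.225, -0.0] -0.038 rows 4.6
[0.0, 0.0, 0.133] -0.0 rows 2.7
```

{"fn": "apply_moves", "kwargs": {
  "deltas": [
    [0.003,0,0.04,0,1],
    [0.003,0,0.08,0,1],
    [0.003,0,0.105,0,1],
    [0.003,0,0.12,0,1],
    [0.003,0,0.12,0,-1]
  ],
  "grip_force": 30
}}

```text
time_s: 1.85
ee_pos: [441.5, 132.6, 9.6]
ee_rot: [-179.9, -0.2, 174.5]
force: [-0.6, -0.4, 0.2]
gripper_width: 85.9
gripper_force: 0.0
```

{"fn": "apply_moves", "kwargs": {
  "deltas": [
    [0,0,0,0,-1],
    [0,0,0,0,-1],
    [0,0,0,0,-1],
    [0,0,0,0,-1],
    [0,0,0,0,-1]
  ]
}}

```text
time_s: 2.35
ee_pos: [443.6, 131.5, 11.5]
ee_rot: [180.0, 0.1, 174.3]
force: [-0.4, 1.0, -0.9]
gripper_width: 45.9
gripper_force: 0.0
```

{"fn": "apply_moves", "kwargs": {
  "deltas": [
    [0,0,0,0,-1],
    [0,0,0,0,-1],
    [0,0,0,0,-1],
    [0,0,0,0,-1],
    [0,0,0,0,-1]
  ]
}}

```text
time_s: 2.85
ee_pos: [443.3, 131.3, 10.9]
ee_rot: [-180.0, -0.0, 174.3]
force: [-0.1, -1.3, 0.7]
gripper_width: 17.8
gripper_force: 30.0
```

{"fn": "apply_moves", "kwargs": {
  "deltas": [
    [0,0,-0.03,0,-1],
    [0,0,-0.07,0,-1],
    [0,0,-0.11,0,-1],
    [0,0,-0.139,0,-1],
    [0,0,-0.139,0,-1]
  ]
}}

```text
time_s: 3.35
ee_pos: [445.9, 132.2, 153.6]
ee_rot: [179.8, 0.5, 174.3]
force: [0.7, 0.4, -2.1]
gripper_width: 18.1
gripper_force: 30.0
```

{"fn": "apply_moves", "kwargs": {
  "deltas": [
    [0.008,0.04,0,-0.008,-1],
    [0.016,0.085,0,-0.016,-1],
    [0.025,0.13,0,-0.024,-1],
    [0.034,0.18,0,-0.03,-1],
    [0.042,0.225,0,-0.038,-1]
  ]
}}

```text
time_s: 3.85
ee_pos: [422.4, 360.9, 147.9]
ee_rot: [-179.9, -0.1, 176.5]
force: [1.3, -0.0, -2.2]
gripper_width: 18.0
gripper_force: 30.0
```

{"fn": "apply_moves", "kwargs": {
  "deltas": [
    [0,0,0,0,-1],
    [0,0,0.04,0,-1],
    [0,0,0.08,0,-1],
    [0,0,0.11,0,-1],
    [0,0,0.12,0,-1]
  ]
}}

```text
time_s: 4.35
ee_pos: [420.8, 356.6, 25.4]
ee_rot: [-179.6, -0.4, 176.5]
force: [-0.4, 0.2, -1.1]
gripper_width: 17.9
gripper_force: 30.0
```

```bash
python3 -c "
from h import *
look('w2',60)"
```

```text
[420.8 356.6  25.4] [-179.6   -0.4  176.5] 17.9
(260, 310, 36, 28) (array([445.2, 355.4]), 18.9, 16.8, 86.7)
(259, 260, 38, 22) (array([414.1, 357.4]), 18.8, 11.7, 86.7)
(260, 207, 36, 39) (array([390.5, 358.8]), 19.4, 17.0, -3.4)
```

View pics/w2.png

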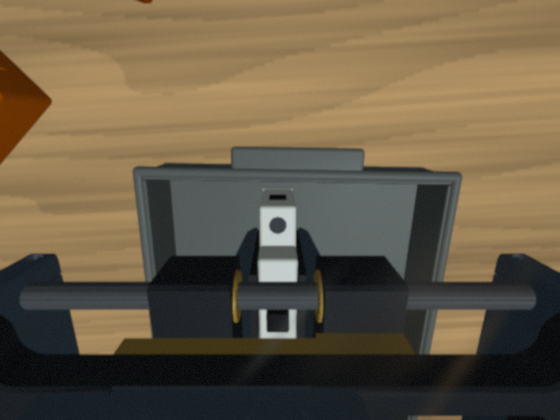

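The breaker hangs upright inside the tray, clear of both side walls (columns 150 and 455) and of the end wall (row 172). I lower it the rest of the way and release.

{"fn": "apply_moves", "kwargs": {
  "deltas": [
    [0,0,0,0,-1],
    [0,0,0.006,0,-1],
    [0,0,0.01,0,-1],
    [0,0,0.01,0,-1],
    [0,0,0.01,0,-1]
  ]
}}

```text
time_s: 4.9
ee_pos: [423.9, 359.7, 20.5]
ee_rot: [180.0, 0.0, 176.5]
force: [-0.1, 0.7, -2.2]
gripper_width: 18.0
gripper_force: 30.0
```

{"fn": "apply_moves", "kwargs": {
  "deltas": [
    [0,0,0.002,0,-1],
    [0,0,0.004,0,-1],
    [0,0,0.005,0,-1],
    [0,0,0.005,0,-1]
  ]
}}

```text
time_s: 5.3
ee_pos: [423.8, 359.5, 15.0]
ee_rot: [180.0, 0.0, 176.5]
force: [0.5, 0.1, -0.8]
gripper_width: 17.8
gripper_force: 30.0
```

```bash
python3 -c "
from h import *
P=(424,359.5)
plan((*P,150,176.4),(437.4,115,150,172.9),start=(*P,15,176.4))
plan((512,353,150,176),(500,100,150,190),(431,9.5,130,194.4),start=(*P,150,176.4))"
```

```text
[0.0, 0.0, -0.135] -0.0 rows 2.7
[-0.029, -0.243, -0.0] 0.061 rows 4.9
[-0.088, -0.001, -0.0] 0.007 rows 1.8
[-0.006, -0.253, -0.0] -0.244 rows 5.1
[0.084, -0.077, 0.02] -0.077 rows 2.3
```

{"fn": "apply_moves", "kwargs": {
  "deltas": [
    [0,0,0,0,-0.2],
    [0,0,0,0,-0.2],
    [0,0,0,0,-0.2],
    [0,0,-0.01,0,-0.2],
    [0,0,-0.04,0,-0.2]
  ]
}}

```text
time_s: 5.8
ee_pos: [422.2, 358.2, 53.6]
ee_rot: [-179.8, -0.3, 176.5]
force: [0.6, -0.1, -0.9]
gripper_width: 36.6
gripper_force: 0.0
```

{"fn": "apply_moves", "kwargs": {
  "deltas": [
    [0,0,-0.04,0,-0.2],
    [0,0,-0.08,0,-0.2],
    [0,0,-0.105,0,1],
    [0,0,-0.105,0,1],
    [0,0,-0.105,0,1]
  ]
}}

```text
time_s: 6.3
ee_pos: [423.7, 359.4, 160.6]
ee_rot: [180.0, 0.1, 176.5]
force: [0.7, 0.2, -0.9]
gripper_width: 57.6
gripper_force: 0.0
```

```bash
python3 -c "
from h import *
look('w3',60)
plan((520,180,150,183),(617,2.3,140,190.2))"
```

```text
[423.7 359.4 160.6] [1.800e+02 1.000e-01 1.765e+02] 57.6
(268, 164, 20, 83) (array([422. , 359.7]), 80.2, 17.7, -4.0)
(461, 0, 99, 254) (array([367.3, 572.1]), 219.9, 93.8, 6.2)
[-0.108, -0.173, 0.01] -0.113 rows 4.1
[-0.088, -0.183, 0.01] -0.126 rows 4.1
```

View pics/w3.png

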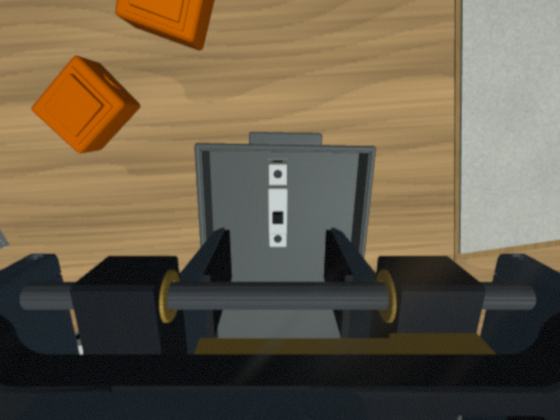

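The breaker stands upright in the tray at (278,205), near its end wall. On to the switch.

{"fn": "apply_moves", "kwargs": {
  "deltas": [
    [-0.022,-0.035,0.002,-0.023,1],
    [-0.044,-0.07,0.004,-0.046,1],
    [-0.066,-0.105,0.006,-0.07,1],
    [-0.088,-0.14,0.008,-0.09,1],
    [-0.108,-0.173,0.01,-0.113,1]
  ]
}}

```text
time_s: 6.85
ee_pos: [520.7, 178.3, 148.1]
ee_rot: [-179.9, -0.2, -177.0]
force: [0.1, 0.2, -0.6]
gripper_width: 91.0
gripper_force: 0.0
```

{"fn": "apply_moves", "kwargs": {
  "deltas": [
    [-0.018,-0.037,0.002,-0.025,1],
    [-0.036,-0.074,0.004,-0.05,1],
    [-0.054,-0.11,0.006,-0.075,1],
    [-0.072,-0.147,0.008,-0.1,1],
    [-0.088,-0.183,0.01,-0.126,1]
  ]
}}

```text
time_s: 7.35
ee_pos: [618.1, 0.5, 137.8]
ee_rot: [180.0, -0.2, -169.7]
force: [0.4, 0.3, -0.4]
gripper_width: 91.2
gripper_force: 0.0
```

{"fn": "apply_moves", "kwargs": {
  "deltas": [
    [0,0,0,0,1],
    [0,0,0,0,1]
  ]
}}

```text
time_s: 7.55
ee_pos: [617.4, 1.6, 138.0]
ee_rot: [179.9, -0.2, -169.9]
force: [0.3, 0.7, 0.2]
gripper_width: 90.9
gripper_force: 0.0
```

```bash
python3 -c "
from h import *
look('w4',40)"
```

```text
[617.4   1.6 138. ] [ 179.9   -0.2 -169.9] 90.9
(398, 254, 32, 25) (array([651.3, 142.7]), 30.7, 25.7, -81.5)
(389, 191, 65, 58) (array([603.3, 137.4]), 61.6, 56.6, -78.4)
(109, 178, 54, 51) (array([ 634.5, -128.7]), 48.3, 48.2, 80.9)
(249, 173, 61, 69) (array([615.7,   3. ]), 65.9, 54.5, 10.0)
(311, 10, 45, 31) (array([459.7,  18.6]), 35.1, 20.0, -75.9)
```

View pics/w4.png

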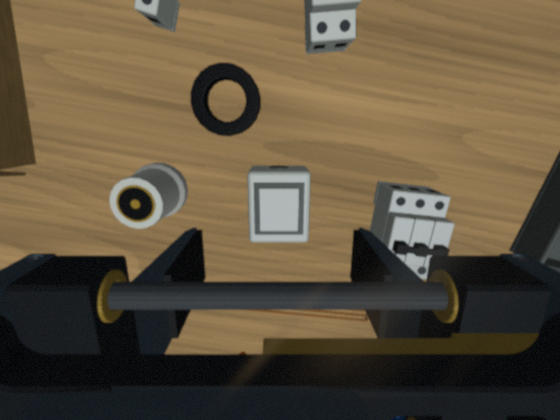

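{"fn": "apply_moves", "kwargs": {
  "deltas": [
    [0.001,0.001,0.04,0,1],
    [0.001,0.001,0.08,0,1],
    [0.001,0.001,0.115,0,1],
    [0.001,0.001,0.132,0,1],
    [0.001,0.001,0.132,0,1]
  ]
}}

```text
time_s: 8.1
ee_pos: [614.0, 4.5, 4.9]
ee_rot: [179.9, -0.4, -169.7]
force: [-0.0, 0.1, -0.1]
gripper_width: 91.1
gripper_force: 0.0
```

{"fn": "apply_moves", "kwargs": {
  "deltas": [
    [0,0,0,0,-1],
    [0,0,0,0,-1],
    [0,0,0,0,-1],
    [0,0,0,0,-1],
    [0,0,0,0,-1]
  ]
}}

```text
time_s: 8.6
ee_pos: [617.8, 2.9, 8.9]
ee_rot: [-180.0, 0.1, -169.8]
force: [-0.6, -0.3, 2.9]
gripper_width: 57.9
gripper_force: 30.0
```

{"fn": "apply_moves", "kwargs": {
  "deltas": [
    [0,0,0,0,-1],
    [0,0,0,0,-1],
    [0,0,0,0,-1]
  ]
}}

```text
time_s: 8.9
ee_pos: [617.8, 2.9, 8.9]
ee_rot: [-180.0, 0.1, -169.8]
force: [-1.1, 0.2, 6.2]
gripper_width: 57.9
gripper_force: 30.0
```

```bash
python3 -c "
from h import *
st=env.state(); st['ee_pos']=np.array([617.4,1.6,138.]); st['ee_rot']=np.array([179.9,-.2,-169.9])
print(ray('wrist',[(136,203)],60,st))
S=(592,348.5)
s=env.state();p=(*s['ee_pos'],s['ee_rot'][2]);print(p)
plan((p[0],p[1],120,p[3]),(600,180,140,183),(*S,120,176.4),(*S,p[2]+4,176.4))"
```

```text
[[ 626.91238313 -119.60145367]]
(np.float64(617.8059635173995), np.float64(2.901835757373386), np.float64(8.856204832425549), np.float64(-169.79776706703424))
[-0.0, 0.0, -0.111] -0.0 rows 2.2
[-0.014, 0.177, -0.02] 0.126 rows 3.6
[-0.001, 0.169, 0.02] 0.115 rows 3.4
[0.0, 0.0, 0.107] -0.0 rows 2.1
```

{"fn": "apply_moves", "kwargs": {
  "deltas": [
    [0,0,-0.025,0,-1],
    [0,0,-0.06,0,-1],
    [0,0,-0.095,0,-1],
    [0,0,-0.121,0,-1],
    [0,0,-0.121,0,-1]
  ]
}}

```text
time_s: 9.4
ee_pos: [619.8, 2.8, 132.8]
ee_rot: [-179.9, 0.5, -169.8]
force: [0.4, -0.1, -1.0]
gripper_width: 57.9
gripper_force: 30.0
```

{"fn": "apply_moves", "kwargs": {
  "deltas": [
    [-0.003,0.04,0,0.03,-1],
    [-0.006,0.08,0,0.06,-1],
    [-0.009,0.12,0,0.09,-1],
    [-0.012,0.16,0,0.11,-1],
    [-0.014,0.177,0,0.126,-1]
  ]
}}

```text
time_s: 9.9
ee_pos: [598.0, 182.5, 126.8]
ee_rot: [180.0, -0.2, -176.9]
force: [0.2, -0.8, -1.3]
gripper_width: 57.8
gripper_force: 30.0
```

{"fn": "apply_moves", "kwargs": {
  "deltas": [
    [0,0.04,0,0.03,-1],
    [0,0.08,0,0.06,-1],
    [0,0.12,0,0.09,-1],
    [-0.001,0.155,0,0.11,-1],
    [-0.001,0.169,0,0.115,-1]
  ]
}}

```text
time_s: 10.4
ee_pos: [590.6, 351.2, 126.4]
ee_rot: [-180.0, -0.2, 176.5]
force: [-0.7, -0.9, -0.9]
gripper_width: 57.4
gripper_force: 30.0
```

{"fn": "apply_moves", "kwargs": {
  "deltas": [
    [0,0,0,0,-1],
    [0,0,0.03,0,-1],
    [0,0,0.06,0,-1],
    [0,0,0.08,0,-1],
    [0,0,0.08,0,-1]
  ]
}}

```text
time_s: 10.9
ee_pos: [589.6, 344.9, 44.9]
ee_rot: [-179.7, -0.4, 176.3]
force: [-1.2, -0.4, -1.4]
gripper_width: 57.8
gripper_force: 30.0
```

```bash
python3 -c "
from h import *
look('w5',80)
plan((592,348.5,13.0,176.4))"
```

```text
[589.6 344.9  44.9] [-179.7   -0.4  176.3] 57.8
(226, 309, 104, 22) (array([611. , 343.6]), 54.4, 12.9, 86.5)
(241, 245, 74, 37) (array([578.6, 345.8]), 36.4, 19.7, 86.4)
(221, 213, 114, 69) (array([570.4, 346.4]), 54.2, 36.0, 86.4)
(268, 0, 36, 33) (array([470.7, 356.1]), 14.1, 11.3, 86.2)
[-0.001, 0.003, 0.034] -0.001 rows 0.7
```

View pics/w5.png

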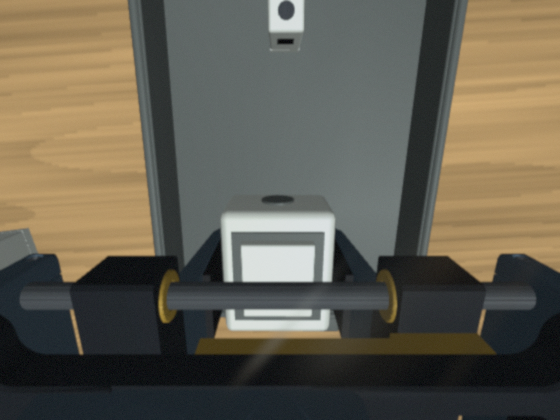

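The switch hangs level at (277,265), and the slim breaker is at (286,25). Before lowering I settle the arm and keep a few mm off the far wall.

{"fn": "apply_moves", "kwargs": {
  "deltas": [
    [0.003,0,0,0,-1],
    [0.003,0,0.01,0,-1],
    [0.003,0,0.02,0,-1],
    [0.003,0,0.025,0,-1],
    [0.003,0,0.025,0,-1]
  ]
}}

```text
time_s: 11.45
ee_pos: [588.1, 348.2, 22.7]
ee_rot: [-179.9, -0.1, 176.4]
force: [-0.3, 1.1, 0.1]
gripper_width: 58.0
gripper_force: 30.0
```

{"fn": "apply_moves", "kwargs": {
  "deltas": [
    [0,0,0,0,-1],
    [0,0,0,0,-1]
  ]
}}

```text
time_s: 11.65
ee_pos: [589.2, 348.8, 24.3]
ee_rot: [180.0, 0.0, 176.4]
force: [-0.1, -0.0, -1.1]
gripper_width: 57.5
gripper_force: 30.0
```

{"fn": "apply_moves", "kwargs": {
  "deltas": [
    [0,0,0.004,0,-1],
    [0,0,0.008,0,-1],
    [0,0,0.01,0,-1],
    [0,0,0.011,0,-1],
    [0,0,0.011,0,-1]
  ]
}}

```text
time_s: 12.15
ee_pos: [588.9, 348.6, 13.0]
ee_rot: [180.0, 0.0, 176.4]
force: [0.2, 0.2, -0.7]
gripper_width: 57.8
gripper_force: 30.0
```

{"fn": "apply_moves", "kwargs": {
  "deltas": [
    [0,0,0,0,-1],
    [0,0,0,0,-1]
  ]
}}

```text
time_s: 12.35
ee_pos: [589.0, 348.7, 13.0]
ee_rot: [180.0, 0.0, 176.4]
force: [0.2, -0.1, -1.5]
gripper_width: 57.9
gripper_force: 30.0
```

{"fn": "apply_moves", "kwargs": {
  "deltas": [
    [0,0,0.001,0,-1],
    [0,0,0.001,0,-1],
    [0,0,0.002,0,-1],
    [0,0,0.002,0,-1]
  ]
}}

```text
time_s: 12.75
ee_pos: [589.0, 348.7, 12.9]
ee_rot: [180.0, 0.0, 176.4]
force: [-4.9, -0.5, 8.8]
gripper_width: 57.6
gripper_force: 30.0
```

```bash
python3 -c "
from h import *
plan((605,120,145,180),(627.5,-120,130,170),start=(589,348.6,145,176.4))"
```

```text
[-0.03, -0.227, -0.0] -0.063 rows 4.6
[-0.023, -0.24, 0.015] 0.175 rows 4.8
```

{"fn": "apply_moves", "kwargs": {
  "deltas": [
    [0,0,0,0,0.6],
    [0,0,0,0,0.6],
    [0,0,0,0,0.6],
    [0,0,-0.015,0,0.6],
    [0,0,-0.05,0,0.6]
  ]
}}

```text
time_s: 13.25
ee_pos: [586.9, 347.4, 58.7]
ee_rot: [-179.8, -0.4, 176.4]
force: [0.2, -0.5, 0.5]
gripper_width: 73.0
gripper_force: 0.0
```

{"fn": "apply_moves", "kwargs": {
  "deltas": [
    [0,0,-0.04,0,1],
    [0,0,-0.07,0,1],
    [0,0,-0.085,0,1],
    [0,0,-0.085,0,1]
  ]
}}

```text
time_s: 13.65
ee_pos: [590.5, 349.5, 150.2]
ee_rot: [179.8, 0.4, 176.4]
force: [0.6, 0.2, 0.6]
gripper_width: 91.1
gripper_force: 0.0
```

{"fn": "apply_moves", "kwargs": {
  "deltas": [
    [-0.006,-0.045,0,-0.013,1],
    [-0.012,-0.09,0,-0.026,1],
    [-0.018,-0.135,0,-0.04,1],
    [-0.024,-0.18,0,-0.05,1],
    [-0.03,-0.227,0,-0.063,1]
  ]
}}

```text
time_s: 14.15
ee_pos: [603.8, 118.5, 144.9]
ee_rot: [-180.0, -0.1, -179.9]
force: [0.7, -0.5, 0.3]
gripper_width: 90.9
gripper_force: 0.0
```

{"fn": "apply_moves", "kwargs": {
  "deltas": [
    [-0.005,-0.048,0.003,0.035,1],
    [-0.01,-0.096,0.006,0.07,1],
    [-0.015,-0.144,0.009,0.105,1],
    [-0.02,-0.192,0.012,0.14,1],
    [-0.023,-0.24,0.015,0.175,1]
  ]
}}

```text
time_s: 14.65
ee_pos: [627.1, -121.7, 129.8]
ee_rot: [180.0, -0.1, 169.9]
force: [1.2, -0.3, 0.1]
gripper_width: 91.1
gripper_force: 0.0
```

{"fn": "apply_moves", "kwargs": {
  "deltas": [
    [0,0,0,0,1],
    [0,0,0,0,1],
    [0,0,0,0,1]
  ]
}}

```text
time_s: 14.95
ee_pos: [627.2, -118.7, 130.4]
ee_rot: [180.0, -0.1, 170.0]
force: [0.2, 1.0, 0.1]
gripper_width: 91.1
gripper_force: 0.0
```

```bash
python3 -c "
from h import *
look('w6',60)"
```

```text
[ 627.2 -118.7  130.4] [ 1.8e+02 -1.0e-01  1.7e+02] 91.1
(250, 194, 54, 51) (array([ 627.9, -119.6]), 44.9, 44.5, 80.0)
(533, 109, 27, 101) (array([617.4, 101.3]), 79.6, 20.7, 4.6)
(0, 43, 93, 199) (array([ 538.2, -302.2]), 150.7, 38.0, 7.0)
(219, 0, 25, 30) (array([ 472.3, -124.7]), 18.4, 16.0, -6.5)
```

View pics/w6.png

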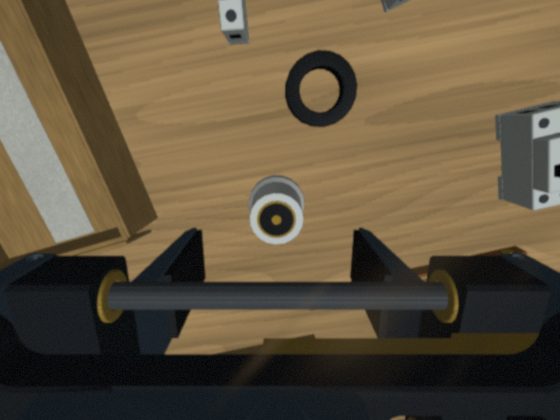

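The lampholder is centred between the fingers at (276,215); rule and tape are clear.

{"fn": "apply_moves", "kwargs": {
  "deltas": [
    [0,0.001,0.04,0,1],
    [0,0.001,0.08,0,1],
    [0,0.001,0.1,0,1],
    [0,0.001,0.113,0,1],
    [0,0.001,0.113,0,1]
  ]
}}

```text
time_s: 15.5
ee_pos: [626.9, -117.4, 16.4]
ee_rot: [180.0, -0.2, 170.1]
force: [0.3, 0.5, -0.5]
gripper_width: 91.2
gripper_force: 0.0
```

{"fn": "apply_moves", "kwargs": {
  "deltas": [
    [0,0,0,0,0.2],
    [0,0,0,0,0.1],
    [0,0,0,0,-1],
    [0,0,0,0,-1],
    [0,0,0,0,-1]
  ]
}}

```text
time_s: 16.0
ee_pos: [628.1, -119.0, 18.5]
ee_rot: [180.0, 0.1, 170.0]
force: [-0.3, -0.2, -0.4]
gripper_width: 54.4
gripper_force: 0.0
```

{"fn": "apply_moves", "kwargs": {
  "deltas": [
    [0,0,0,0,-1],
    [0,0,0,0,-1],
    [0,0,0,0,-1],
    [0,0,0,0,-1]
  ]
}}

```text
time_s: 16.4
ee_pos: [627.9, -119.0, 18.3]
ee_rot: [-180.0, 0.0, 170.0]
force: [-0.6, -0.6, 3.8]
gripper_width: 46.8
gripper_force: 30.4
```

```bash
python3 -c "
from h import *
s=env.state();p=(*s['ee_pos'],s['ee_rot'][2]);print(p)
L=(510.5,353.5)
plan((p[0],p[1],150,p[3]),(590,110,150,175),(*L,150,176.4),(*L,p[2]+4,176.4))"
```

```text
(np.float64(627.9332322135004), np.float64(-119.01516587246019), np.float64(18.298455597567994), np.float64(169.9911930394772))
[0.0, 0.0, -0.132] -0.0 rows 2.6
[0.077, 0.219, -0.0] -0.087 rows 4.6
[0.1, 0.236, -0.0] -0.024 rows 5.1
[0.0, 0.0, 0.128] -0.0 rows 2.6
```

{"fn": "apply_moves", "kwargs": {
  "deltas": [
    [0,0,-0.025,0,-1],
    [0,0,-0.06,0,-1],
    [0,0,-0.1,0,-1],
    [0,0,-0.132,0,-1],
    [0,0,-0.132,0,-1]
  ]
}}

```text
time_s: 16.9
ee_pos: [630.7, -119.3, 154.9]
ee_rot: [180.0, 0.6, 170.0]
force: [-0.2, -0.0, -1.0]
gripper_width: 46.7
gripper_force: 30.3
```

{"fn": "apply_moves", "kwargs": {
  "deltas": [
    [0.014,0.04,0,-0.017,-1],
    [0.03,0.085,0,-0.034,-1],
    [0.046,0.13,0,-0.05,-1],
    [0.062,0.175,0,-0.07,-1],
    [0.077,0.219,0,-0.087,-1]
  ]
}}

```text
time_s: 17.4
ee_pos: [588.5, 111.9, 148.1]
ee_rot: [-180.0, -0.2, 175.0]
force: [0.8, 0.2, -1.7]
gripper_width: 46.8
gripper_force: 30.3
```

{"fn": "apply_moves", "kwargs": {
  "deltas": [
    [0.019,0.045,0,-0.005,-1],
    [0.038,0.09,0,-0.01,-1],
    [0.057,0.135,0,-0.015,-1],
    [0.076,0.18,0,-0.02,-1],
    [0.095,0.223,0,-0.024,-1]
  ]
}}

```text
time_s: 17.9
ee_pos: [513.3, 342.2, 148.1]
ee_rot: [-179.9, -0.1, 176.4]
force: [0.2, -0.3, -0.9]
gripper_width: 46.9
gripper_force: 30.3
```

{"fn": "apply_moves", "kwargs": {
  "deltas": [
    [0.004,0.01,0,0,-1],
    [0.005,0.012,0,0,-1],
    [0.006,0.013,0.03,0,-1],
    [0.006,0.013,0.05,0,-1],
    [0.006,0.013,0.05,0,-1]
  ]
}}

```text
time_s: 18.4
ee_pos: [508.2, 350.8, 96.3]
ee_rot: [-179.7, -0.4, 176.2]
force: [-0.4, 0.3, -1.3]
gripper_width: 46.9
gripper_force: 30.3
```

{"fn": "apply_moves", "kwargs": {
  "deltas": [
    [0,0,0,0,-1],
    [0,0,0,0,-1]
  ]
}}

```text
time_s: 18.6
ee_pos: [511.0, 353.6, 101.1]
ee_rot: [179.9, 0.1, 176.3]
force: [-0.5, 0.3, -0.3]
gripper_width: 47.2
gripper_force: 30.3
```

```bash
python3 -c "
from h import *
look('w7',100)
plan((509,353.5,23,176.4))"
```

```text
[511.  353.6 101.1] [1.799e+02 1.000e-01 1.763e+02] 47.2
(238, 309, 79, 29) (array([562.1, 350.1]), 51.7, 22.1, 86.2)
(233, 247, 90, 35) (array([518.5, 353.3]), 57.1, 23.7, 86.2)
(264, 46, 28, 126) (array([427.1, 359.4]), 64.8, 14.5, -3.5)
(516, 0, 44, 192) (array([430.8, 500.8]), 100.2, 24.5, 8.9)
[0.002, -0.001, 0.078] -0.002 rows 1.6
```

View pics/w7.png

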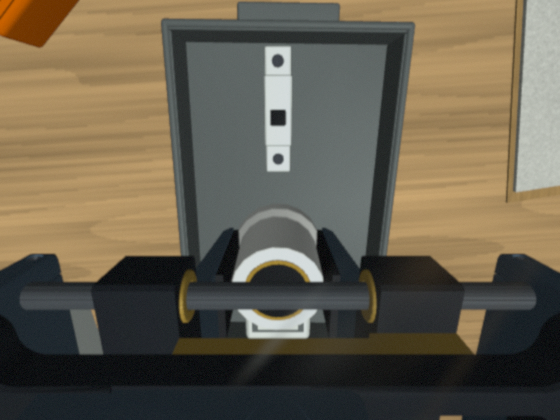

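The lampholder hangs upright over the gap between the breaker (278,108) and the switch (278,325). I lower it.

{"fn": "apply_moves", "kwargs": {
  "deltas": [
    [0.002,0,0.02,0,-1],
    [0.002,0,0.045,0,-1],
    [0.002,0,0.06,0,-1],
    [0.002,0,0.07,0,-1],
    [0.002,0,0.07,0,-1]
  ]
}}

```text
time_s: 19.15
ee_pos: [507.6, 353.8, 29.4]
ee_rot: [-180.0, -0.1, 176.3]
force: [-0.2, -0.3, -1.3]
gripper_width: 46.7
gripper_force: 30.3
```

{"fn": "apply_moves", "kwargs": {
  "deltas": [
    [0,0,0,0,-1],
    [0,0,0.002,0,-1],
    [0,0,0.004,0,-1],
    [0,0,0.005,0,-1],
    [0,0,0.005,0,-1]
  ]
}}

```text
time_s: 19.65
ee_pos: [507.8, 354.2, 25.0]
ee_rot: [180.0, 0.0, 176.3]
force: [0.8, -0.6, -1.2]
gripper_width: 47.1
gripper_force: 30.3
```

{"fn": "apply_moves", "kwargs": {
  "deltas": [
    [0,0,0.001,0,-1],
    [0,0,0.002,0,-1],
    [0,0,0.002,0,-1]
  ]
}}

```text
time_s: 19.95
ee_pos: [507.7, 354.1, 22.8]
ee_rot: [-180.0, -0.0, 176.3]
force: [0.1, 0.0, -1.3]
gripper_width: 47.0
gripper_force: 30.3
```

{"fn": "apply_moves", "kwargs": {
  "deltas": [
    [0,0,0.001,0,-1],
    [0,0,0.002,0,-1],
    [0,0,0.002,0,-1]
  ]
}}

```text
time_s: 20.25
ee_pos: [507.9, 354.2, 22.3]
ee_rot: [180.0, 0.0, 176.3]
force: [-2.0, -0.5, 6.8]
gripper_width: 46.8
gripper_force: 30.5
```

```bash
python3 -c "
from h import *
plan((470,180,145,186),(431,9.5,135,194.4),start=(507.7,354.1,150,176.3))"
```

```text
[0.026, -0.176, 0.005] -0.169 rows 3.6
[0.057, -0.165, 0.01] -0.147 rows 3.5
```

Contact. I release, rise, and move on to the RCD.

{"fn": "apply_moves", "kwargs": {
  "deltas": [
    [0,0,0,0,0.5],
    [0,0,0,0,0.5],
    [0,0,0,0,0.5],
    [0,0,-0.015,0,0.5],
    [0,0,-0.05,0,0.5]
  ]
}}

```text
time_s: 20.75
ee_pos: [505.8, 352.8, 68.3]
ee_rot: [-179.7, -0.3, 176.3]
force: [0.5, -0.6, -0.1]
gripper_width: 68.5
gripper_force: 0.0
```

{"fn": "apply_moves", "kwargs": {
  "deltas": [
    [0,0,-0.04,0,1],
    [0,0,-0.07,0,1],
    [0,0,-0.08,0,1],
    [0,0,-0.08,0,1]
  ]
}}

```text
time_s: 21.15
ee_pos: [508.4, 354.6, 152.1]
ee_rot: [179.9, 0.1, 176.3]
force: [0.3, -0.6, 0.1]
gripper_width: 90.9
gripper_force: 0.0
```

{"fn": "apply_moves", "kwargs": {
  "deltas": [
    [0.005,-0.035,0,-0.034,1],
    [0.01,-0.07,0,-0.068,1],
    [0.016,-0.11,0,-0.1,1],
    [0.021,-0.145,0.003,-0.14,1],
    [0.026,-0.176,0.005,-0.169,1]
  ]
}}

```text
time_s: 21.65
ee_pos: [468.6, 178.1, 143.5]
ee_rot: [-179.9, -0.3, -173.9]
force: [0.2, -1.8, 0.0]
gripper_width: 91.2
gripper_force: 0.0
```

{"fn": "apply_moves", "kwargs": {
  "deltas": [
    [0.013,-0.035,0,-0.03,1],
    [0.025,-0.07,0,-0.06,1],
    [0.037,-0.11,0.005,-0.09,1],
    [0.05,-0.145,0.01,-0.12,1],
    [0.057,-0.165,0.01,-0.147,1]
  ]
}}

```text
time_s: 22.15
ee_pos: [428.2, 8.0, 133.3]
ee_rot: [179.9, -0.4, -165.6]
force: [0.5, 0.2, -0.1]
gripper_width: 91.6
gripper_force: 0.0
```

{"fn": "apply_moves", "kwargs": {
  "deltas": [
    [0,0,0,0,1],
    [0,0,0,0,1],
    [0,0,0,0,1]
  ]
}}

```text
time_s: 22.45
ee_pos: [431.3, 10.9, 135.2]
ee_rot: [180.0, -0.1, -165.5]
force: [-0.2, 0.3, 0.3]
gripper_width: 91.1
gripper_force: 0.0
```

```bash
python3 -c "
from h import *
look('w8',44)"
```

```text
[431.3  10.9 135.2] [ 1.800e+02 -1.000e-01 -1.655e+02] 91.1
(256, 164, 42, 89) (array([429.9,  10.1]), 83.7, 37.2, 14.9)
(106, 132, 44, 93) (array([ 435.1, -126.3]), 83.7, 24.0, -6.2)
```

View pics/w8.png

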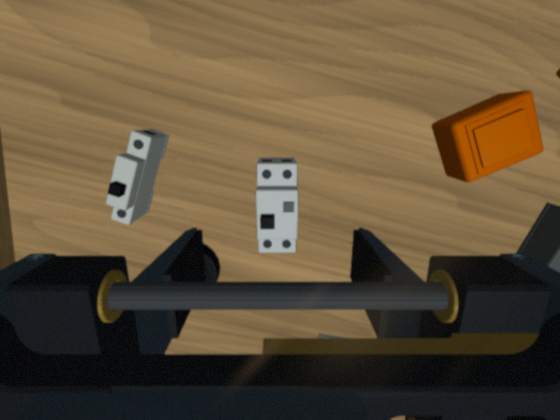

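The RCD is centred at (277,205) and squarely aligned; the second slim breaker is at (133,180). I grasp the RCD.

{"fn": "apply_moves", "kwargs": {
  "deltas": [
    [0.001,0,0.04,0,1],
    [0.001,0,0.08,0,1],
    [0.001,0,0.11,0,1],
    [0.001,0,0.123,0,1],
    [0.001,0,0.123,0,0.3]
  ]
}}

```text
time_s: 23.0
ee_pos: [428.9, 10.7, 11.1]
ee_rot: [179.9, -0.3, -165.5]
force: [0.3, 0.1, 0.7]
gripper_width: 85.6
gripper_force: 0.0
```

{"fn": "apply_moves", "kwargs": {
  "deltas": [
    [0,0,0,0,-1],
    [0,0,0,0,-1],
    [0,0,0,0,-1],
    [0,0,0,0,-1],
    [0,0,0,0,-1]
  ]
}}

```text
time_s: 23.5
ee_pos: [430.6, 9.8, 13.4]
ee_rot: [-180.0, 0.1, -165.6]
force: [0.1, 0.6, -1.4]
gripper_width: 46.2
gripper_force: 0.0
```

{"fn": "apply_moves", "kwargs": {
  "deltas": [
    [0,0,0,0,-1],
    [0,0,0,0,-1],
    [0,0,0,0,-1],
    [0,0,0,0,-1]
  ]
}}

```text
time_s: 23.9
ee_pos: [430.4, 9.8, 13.1]
ee_rot: [180.0, 0.0, -165.6]
force: [-1.2, 1.2, 3.4]
gripper_width: 36.3
gripper_force: 30.0
```

```bash
python3 -c "
from h import *
s=env.state();p=(*s['ee_pos'],s['ee_rot'][2]);print(p)
L=(560,-338)
plan((p[0],p[1],160,p[3]),(500,-165,160,189),(*L,160,185.3),(*L,p[2]+4,185.3))"
```

```text
(np.float64(430.4018592644275), np.float64(9.815177256772635), np.float64(13.142424482752064), np.float64(-165.55897121835878))
[-0.0, 0.0, -0.147] -0.0 rows 2.9
[-0.024, -0.187, -0.0] 0.095 rows 3.8
[-0.032, -0.18, -0.0] 0.065 rows 3.7
[-0.0, 0.0, 0.143] -0.0 rows 2.9
```

{"fn": "apply_moves", "kwargs": {
  "deltas": [
    [0,0,-0.03,0,-1],
    [0,0,-0.07,0,-1],
    [0,0,-0.11,0,-1],
    [0,0,-0.147,0,-1],
    [0,0,-0.147,0,-1]
  ]
}}

```text
time_s: 24.4
ee_pos: [433.5, 9.8, 164.0]
ee_rot: [-179.9, 0.6, -165.5]
force: [0.5, 0.4, -2.9]
gripper_width: 35.9
gripper_force: 30.0
```

{"fn": "apply_moves", "kwargs": {
  "deltas": [
    [-0.005,-0.037,0,0.02,-1],
    [-0.01,-0.075,0,0.04,-1],
    [-0.015,-0.112,0,0.06,-1],
    [-0.02,-0.15,0,0.08,-1],
    [-0.024,-0.187,0,0.095,-1]
  ]
}}

```text
time_s: 24.9
ee_pos: [499.6, -166.4, 157.8]
ee_rot: [179.9, -0.2, -171.0]
force: [0.8, -0.2, -2.5]
gripper_width: 35.6
gripper_force: 30.0
```

{"fn": "apply_moves", "kwargs": {
  "deltas": [
    [-0.006,-0.036,0,0.013,-1],
    [-0.012,-0.072,0,0.026,-1],
    [-0.019,-0.108,0,0.04,-1],
    [-0.026,-0.145,0,0.055,-1],
    [-0.032,-0.18,0,0.065,-1]
  ]
}}

```text
time_s: 25.4
ee_pos: [559.5, -339.1, 157.1]
ee_rot: [179.9, -0.2, -174.8]
force: [0.1, 0.8, -2.8]
gripper_width: 35.6
gripper_force: 30.0
```

{"fn": "apply_moves", "kwargs": {
  "deltas": [
    [0,0,0,0,-1],
    [0,0,0,0,-1],
    [0,0,0,0,-1]
  ]
}}

```text
time_s: 25.7
ee_pos: [559.1, -336.8, 158.3]
ee_rot: [179.9, -0.1, -174.7]
force: [-0.2, -0.7, -2.0]
gripper_width: 36.0
gripper_force: 30.0
```

```bash
python3 -c "
from h import *
look('w9',4)
plan((560,-338,17,185.3))"
```

```text
[ 559.1 -336.8  158.3] [ 1.799e+02 -1.000e-01 -1.747e+02] 36.0
(242, 310, 72, 28) (array([ 725.8, -320.7]), 90.9, 40.1, -84.8)
(239, 253, 78, 28) (array([ 646.4, -328.1]), 91.3, 35.6, -84.8)
(242, 201, 72, 38) (array([ 587.8, -333.4]), 81.4, 44.4, -84.8)
(502, 40, 58, 103) (array([430.1, -82.5]), 96.8, 36.9, -6.3)
(242, 0, 49, 181) (array([ 457.5, -355.3]), 172.1, 45.1, 6.3)
[-0.001, -0.001, 0.142] 0.0 rows 2.8
```

View pics/w9.png

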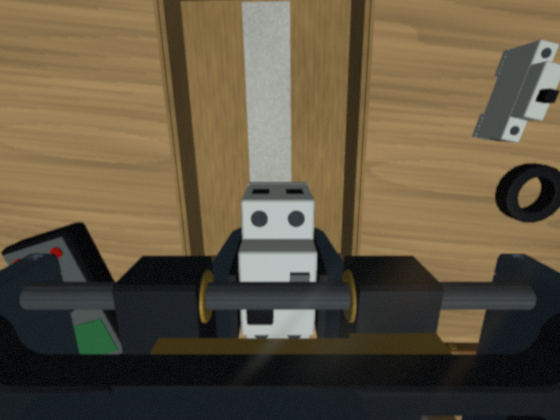

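The RCD hangs centrally over the carton, between its walls (about columns 178 and 362 at row 200). I check this against the tape strip and walls.

```bash
python3 -c "
from h import *
st=env.state()
print(ray('wrist',[(178,180),(361,180),(164,10),(369,10)],55,st).round(1)); print(ray('wrist',[(189,180),(352,180),(270,2)],4,st).round(1))"
```

```text
[[ 541.2 -430.6]
 [ 525.5 -261.6]
 [ 403.8 -441.8]
 [ 388.6 -278.6]]
[[ 551.3 -434.5]
 [ 534.8 -256.2]
 [ 373.8 -360.5]]
```

{"fn": "apply_moves", "kwargs": {
  "deltas": [
    [-0.002,-0.006,0.02,0,-1],
    [-0.002,-0.006,0.06,0,-1],
    [-0.002,-0.006,0.1,0,-1],
    [-0.002,-0.006,0.125,0,-1],
    [-0.002,-0.006,0.132,0,-1]
  ]
}}

```text
time_s: 26.25
ee_pos: [560.3, -341.3, 24.6]
ee_rot: [179.7, -0.3, -174.6]
force: [-0.4, 0.3, -2.2]
gripper_width: 35.9
gripper_force: 30.0
```

{"fn": "apply_moves", "kwargs": {
  "deltas": [
    [0,0,0,0,-1],
    [0,0,0,0,-1],
    [0,0,0.002,0,-1],
    [0,0,0.004,0,-1],
    [0,0,0.004,0,-1]
  ]
}}

```text
time_s: 26.75
ee_pos: [562.7, -343.9, 24.5]
ee_rot: [-180.0, 0.0, -174.7]
force: [-0.3, -0.3, -2.9]
gripper_width: 35.6
gripper_force: 30.0
```

{"fn": "apply_moves", "kwargs": {
  "deltas": [
    [0,0,0,0,-1],
    [0,0,0,0,-1]
  ]
}}

```text
time_s: 26.95
ee_pos: [562.7, -343.9, 24.1]
ee_rot: [-180.0, 0.0, -174.7]
force: [0.6, 1.1, -2.4]
gripper_width: 35.9
gripper_force: 30.0
```

Contact is expected at z about 17.

{"fn": "apply_moves", "kwargs": {
  "deltas": [
    [0,0,0.002,0,-1],
    [0,0,0.004,0,-1],
    [0,0,0.006,0,-1],
    [0,0,0.007,0,-1],
    [0,0,0.007,0,-1]
  ]
}}

```text
time_s: 27.45
ee_pos: [562.5, -343.8, 17.2]
ee_rot: [180.0, 0.0, -174.7]
force: [-0.8, 0.5, 1.5]
gripper_width: 35.7
gripper_force: 30.0
```

{"fn": "apply_moves", "kwargs": {
  "deltas": [
    [0,0,0.001,0,-1],
    [0,0,0.001,0,-1]
  ]
}}

```text
time_s: 27.65
ee_pos: [562.5, -343.8, 17.2]
ee_rot: [-180.0, 0.0, -174.7]
force: [-2.1, 1.6, 6.6]
gripper_width: 36.1
gripper_force: 30.0
```

```bash
python3 -c "
from h import *
plan((500,-230,150,180),(436,-126.5,130,173.5),start=(562.7,-344,150,185.3))"
```

```text
[0.052, 0.119, -0.0] 0.093 rows 2.6
[0.064, 0.103, 0.02] 0.113 rows 2.5
```

{"fn": "apply_moves", "kwargs": {
  "deltas": [
    [0,0,0,0,0.2],
    [0,0,0,0,0.2],
    [0,0,0,0,0.2],
    [0,0,-0.015,0,0.2],
    [0,0,-0.05,0,0.2]
  ]
}}

```text
time_s: 28.15
ee_pos: [560.8, -342.6, 63.9]
ee_rot: [179.8, -0.3, -174.7]
force: [0.1, -0.1, 0.8]
gripper_width: 54.7
gripper_force: 0.0
```

{"fn": "apply_moves", "kwargs": {
  "deltas": [
    [0,0,-0.04,0,0.2],
    [0,0,-0.07,0,1],
    [0,0,-0.085,0,1],
    [0,0,-0.085,0,1]
  ]
}}

```text
time_s: 28.55
ee_pos: [564.2, -344.8, 155.1]
ee_rot: [-179.7, 0.3, -174.7]
force: [0.7, 0.1, -0.2]
gripper_width: 76.1
gripper_force: 0.0
```

{"fn": "apply_moves", "kwargs": {
  "deltas": [
    [0.013,0.03,0,0.02,1],
    [0.026,0.06,0,0.045,1],
    [0.04,0.09,0,0.07,1],
    [0.052,0.119,0,0.093,1]
  ]
}}

```text
time_s: 28.95
ee_pos: [498.3, -228.7, 149.9]
ee_rot: [179.9, -0.1, 179.9]
force: [1.3, 0.7, -0.1]
gripper_width: 90.9
gripper_force: 0.0
```

{"fn": "apply_moves", "kwargs": {
  "deltas": [
    [0.016,0.026,0,0.03,1],
    [0.032,0.052,0.005,0.06,1],
    [0.048,0.08,0.01,0.09,1],
    [0.064,0.103,0.02,0.113,1],
    [0.064,0.103,0.02,0.113,1]
  ]
}}

```text
time_s: 29.45
ee_pos: [431.8, -124.2, 129.1]
ee_rot: [179.9, -0.4, 173.6]
force: [0.5, -0.8, 0.4]
gripper_width: 91.3
gripper_force: 0.0
```

{"fn": "apply_moves", "kwargs": {
  "deltas": [
    [0,0,0,0,1],
    [0,0,0,0,1]
  ]
}}

```text
time_s: 29.65
ee_pos: [436.8, -127.7, 131.1]
ee_rot: [-180.0, 0.1, 173.5]
force: [0.8, -0.0, 0.3]
gripper_width: 91.3
gripper_force: 0.0
```

```bash
python3 -c "
from h import *
look('w10',44)"
```

```text
[ 436.8 -127.7  131.1] [-1.800e+02  1.000e-01  1.735e+02] 91.3
(273, 164, 21, 90) (array([ 435.3, -122.4]), 83.4, 17.8, -5.7)
(14, 163, 79, 92) (array([ 415.5, -327.2]), 87.4, 38.0, 5.8)
```

View pics/w10.png

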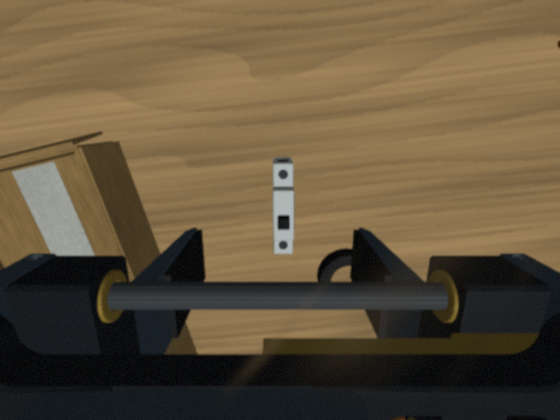

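The slim breaker is at (284,205), about 5 mm left of centre in world terms. I correct and grasp it.

{"fn": "apply_moves", "kwargs": {
  "deltas": [
    [0.002,0.005,0.03,0,1],
    [0.002,0.005,0.07,0,1],
    [0.002,0.005,0.105,0,1],
    [0.002,0.005,0.12,0,1],
    [0.002,0.005,0.12,0,0.3]
  ]
}}

```text
time_s: 30.2
ee_pos: [433.5, -122.1, 8.9]
ee_rot: [179.9, -0.3, 173.4]
force: [-0.8, 0.3, -0.1]
gripper_width: 86.0
gripper_force: 0.0
```

{"fn": "apply_moves", "kwargs": {
  "deltas": [
    [0,0,0,0,-1],
    [0,0,0,0,-1],
    [0,0,0,0,-1],
    [0,0,0,0,-1],
    [0,0,0,0,-1]
  ]
}}

```text
time_s: 30.7
ee_pos: [434.8, -121.9, 11.5]
ee_rot: [-180.0, 0.1, 173.5]
force: [0.4, 0.5, 0.2]
gripper_width: 46.2
gripper_force: 0.0
```

{"fn": "apply_moves", "kwargs": {
  "deltas": [
    [0,0,0,0,-1],
    [0,0,0,0,-1],
    [0,0,0,0,-1],
    [0,0,0,0,-1],
    [0,0,0,0,-1]
  ]
}}

```text
time_s: 31.2
ee_pos: [434.5, -121.8, 10.9]
ee_rot: [180.0, -0.0, 173.5]
force: [0.3, 0.3, 1.2]
gripper_width: 17.8
gripper_force: 30.0
```

```bash
python3 -c "
from h import *
s=env.state();p=(*s['ee_pos'],s['ee_rot'][2]);print(p)
L=(443,-355)
plan((p[0],p[1],160,p[3]),(*L,160,185.6),(*L,p[2]+4,185.6))"
```

```text
(np.float64(434.5016192670847), np.float64(-121.84282885140594), np.float64(10.939564883779576), np.float64(173.4817810526766))
[0.0, 0.0, -0.149] -0.0 rows 3.0
[-0.035, -0.231, -0.0] -0.212 rows 4.7
[-0.0, 0.0, 0.145] -0.0 rows 2.9
```

{"fn": "apply_moves", "kwargs": {
  "deltas": [
    [0,0,-0.03,0,-1],
    [0,0,-0.07,0,-1],
    [0,0,-0.11,0,-1],
    [0,0,-0.149,0,-1],
    [0,0,-0.149,0,-1]
  ]
}}

```text
time_s: 31.7
ee_pos: [437.8, -122.9, 164.7]
ee_rot: [-179.9, 0.6, 173.5]
force: [1.3, -0.2, -0.6]
gripper_width: 17.7
gripper_force: 30.0
```

{"fn": "apply_moves", "kwargs": {
  "deltas": [
    [-0.007,-0.046,0,-0.04,-1],
    [-0.014,-0.092,0,-0.08,-1],
    [-0.021,-0.138,0,-0.125,-1],
    [-0.028,-0.184,0,-0.17,-1],
    [-0.035,-0.231,0,-0.212,-1]
  ]
}}

```text
time_s: 32.2
ee_pos: [442.2, -356.6, 158.3]
ee_rot: [179.9, -0.1, -174.3]
force: [-0.0, 1.0, -1.8]
gripper_width: 18.2
gripper_force: 30.0
```

{"fn": "apply_moves", "kwargs": {
  "deltas": [
    [0,0,0,0,-1],
    [0,0,0.03,0,-1],
    [0,0,0.05,0,-1],
    [0,0,0.05,0,-1],
    [0,0,0.05,0,-1]
  ]
}}

```text
time_s: 32.7
ee_pos: [442.8, -354.7, 109.3]
ee_rot: [179.9, -0.1, -174.4]
force: [0.9, 0.6, -0.9]
gripper_width: 18.0
gripper_force: 30.0
```

```bash
python3 -c "
from h import *
look('w11',4)
plan((443,-355,17,185.6))"
```

```text
[ 442.8 -354.7  109.3] [ 1.799e+02 -1.000e-01 -1.744e+02] 18.0
(260, 310, 36, 28) (array([ 572.7, -341.5]), 38.2, 34.1, -84.5)
(259, 258, 38, 23) (array([ 508. , -347.9]), 37.9, 24.8, -84.4)
(249, 132, 50, 112) (array([ 426.9, -358.8]), 106.8, 44.7, 6.5)
[0.0, 0.0, 0.093] 0.001 rows 1.9
```

View pics/w11.png

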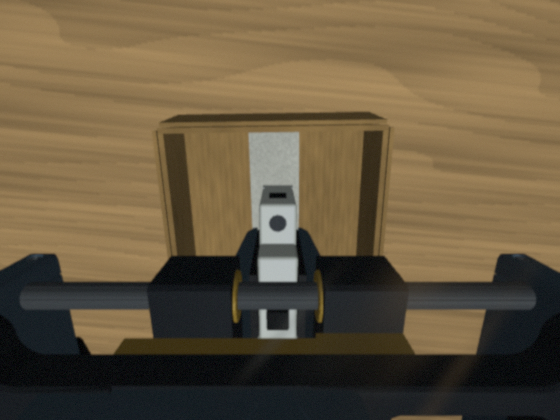

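The breaker hangs upright and central over the near half of the carton, with clear floor from the end wall (row 130) to the part. I lower it to z about 15.

{"fn": "apply_moves", "kwargs": {
  "deltas": [
    [0,0,0.02,0,-1],
    [0,0,0.05,0,-1],
    [0,0,0.075,0,-1],
    [0,0,0.085,0,-1],
    [0,0,0.085,0,-1]
  ]
}}

```text
time_s: 33.25
ee_pos: [443.0, -355.0, 24.6]
ee_rot: [179.9, -0.0, -174.4]
force: [-0.0, -0.8, -1.9]
gripper_width: 18.1
gripper_force: 30.0
```

{"fn": "apply_moves", "kwargs": {
  "deltas": [
    [0,0,0,0,-1],
    [0,0,0.002,0,-1],
    [0,0,0.005,0,-1],
    [0,0,0.007,0,-1],
    [0,0,0.007,0,-1]
  ]
}}

```text
time_s: 33.75
ee_pos: [442.9, -355.2, 17.8]
ee_rot: [180.0, -0.0, -174.4]
force: [-0.1, 0.0, -2.2]
gripper_width: 17.4
gripper_force: 30.0
```

{"fn": "apply_moves", "kwargs": {
  "deltas": [
    [0,0,0,0,-1],
    [0,0,0,0,-1]
  ]
}}

```text
time_s: 33.95
ee_pos: [443.1, -355.4, 18.0]
ee_rot: [-180.0, 0.0, -174.4]
force: [-0.7, -0.4, -1.7]
gripper_width: 17.5
gripper_force: 30.0
```

{"fn": "apply_moves", "kwargs": {
  "deltas": [
    [0,0,0.001,0,-1],
    [0,0,0.002,0,-1],
    [0,0,0.003,0,-1],
    [0,0,0.004,0,-1],
    [0,0,0.004,0,-1]
  ]
}}

```text
time_s: 34.45
ee_pos: [443.1, -355.4, 14.9]
ee_rot: [-180.0, 0.0, -174.4]
force: [-1.0, 1.7, 6.2]
gripper_width: 18.2
gripper_force: 30.0
```

{"fn": "apply_moves", "kwargs": {
  "deltas": [
    [0,0,0,0,-0.2],
    [0,0,0,0,-0.2],
    [0,0,0,0,-0.2],
    [0,0,-0.015,0,-0.2],
    [0,0,-0.05,0,-0.2]
  ]
}}

```text
time_s: 34.95
ee_pos: [441.2, -353.8, 61.6]
ee_rot: [179.7, -0.3, -174.4]
force: [-0.0, -0.1, 0.2]
gripper_width: 36.4
gripper_force: 0.0
```

{"fn": "apply_moves", "kwargs": {
  "deltas": [
    [0,0,-0.04,0,-0.2],
    [0,0,-0.08,0,-0.2],
    [0,0,-0.12,0,-0.2],
    [0,0,-0.15,0,-0.2],
    [0,0,-0.15,0,-0.2]
  ]
}}

```text
time_s: 35.45
ee_pos: [445.1, -357.0, 218.8]
ee_rot: [-179.6, 0.4, -174.4]
force: [0.9, -0.7, -0.4]
gripper_width: 36.4
gripper_force: 0.0
```

{"fn": "apply_moves", "kwargs": {
  "deltas": [
    [0,0.045,0,0,-0.2],
    [0,0.09,0,0,-0.2],
    [0,0.135,0,0,-0.2],
    [0,0.18,0,0,-0.2],
    [0,0.225,0,0,-0.2]
  ]
}}

```text
time_s: 35.95
ee_pos: [419.8, -129.6, 212.7]
ee_rot: [179.9, -0.1, -174.4]
force: [1.2, 0.3, 0.0]
gripper_width: 36.5
gripper_force: 0.0
```

{"fn": "apply_moves", "kwargs": {
  "deltas": [
    [0,0,0,0,-0.2],
    [0,0,0,0,-0.2],
    [0,0,0,0,-0.2]
  ]
}}

```text
time_s: 36.25
ee_pos: [421.1, -132.2, 213.4]
ee_rot: [-180.0, -0.0, -174.4]
force: [-0.4, 0.5, 0.9]
gripper_width: 36.0
gripper_force: 0.0
```

```bash
python3 - <<'E'
from h import *
im=cams.grab_frame("top"); sc=cams.grab_frame("scene")
a=cv2.resize(im[130:300,100:480],None,fx=2,fy=2,interpolation=cv2.INTER_CUBIC)
b=sc[120:350,60:440]; b=cv2.resize(b,(380,230))
cv2.imwrite("pics/fin.png",np.vstack([a[:, :760],np.hstack([b,np.zeros((230,380,3),np.uint8)])]))
E
```

```text
(no output)
```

View pics/fin.png

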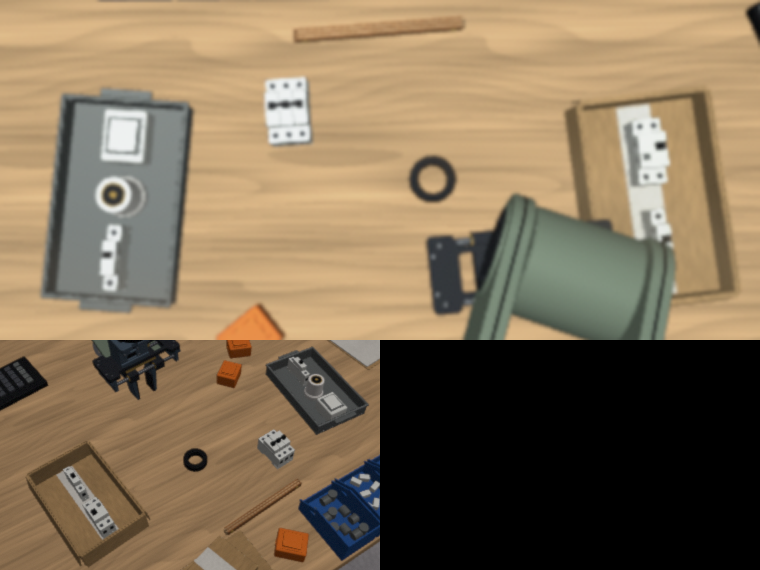

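The tray (117,200) holds the switch, lampholder and one slim breaker; the carton (655,200) holds the RCD and the other slim breaker. All stand upright and apart, and the three-pole breaker, tape and rule look unmoved.

```bash
python3 -c "
from workcell import env
print(env.job_done())"
```

```text
the job is handed in; nothing more can be done
None
```

Both kits are made up and the job is handed in at about 36 s: the RCD and one slim breaker are in the carton; the other slim breaker, the switch and the lampholder are in the tray. In the last pictures every part stood upright and apart, and the three-pole breaker, tape and rule looked unmoved; the judge's verdict was not shown.

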